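Hold the slide box open for a colleague

TASK

A colleague is about to pick glass slides out of the blue slide box. First lay the loose tweezers flat on the green mat beside the red pen, parallel to the pen (either way round) with their middle near the middle of the mat's length, and let go of them; then raise the box's lid by its steel wire handle to 50 degrees from closed and keep holding it there. The lid falls shut if released, so finish while still holding the handle with the lid still, and leave the red pen, the petri dish, and the violet stain bottle where they are.

Things in the scene. Friction and masses are not known exactly. Their poses are not given: they have to be found in the camera images.
- tweezers: plain steel tweezers, 127 long, 13 wide, 10 high, about 20 g, lying loose on the desk to the right of the mat and the box. Origin under their middle on the side they lie on; y runs along their length, x across, z up.
- mat: green instrument mat fixed on the desk between the robot and the slide box, 84 x 164 mm, 4 mm thick, with a paler middle. Origin at the centre of its underside (on the desk, so its top is 4 mm above); x across it away from the robot, y along its length to the left, z up. The half on its -x side is empty.
- red_pen: loose slim red pen, 145 long, 12 wide, 9 high, lying along the mat (its y along its length) about 22 mm to the far side (+x) of the mat's centre line. Origin under its middle. To be left alone.
- slide_box: closed blue slide box, fixed to the desk, 92 deep (x), 150 wide (y), 39 high, lid included. Origin at the centre of its underside; -x is the front, towards the robot; the lid hinges along the top of the back, the hinge line parallel to y.
- slide_box_lid (a joint): opening angle of the box's lid in rad: 0 closed, grows as the front edge of the lid is lifted up and back, limit 1.92; 50 degrees is 0.873. No stay or latch: below about 1.3 it falls shut under its own weight when let go. Its hinge turns almost freely, slightly damped (it falls in about a second).
- lid_hinge (a point): middle of the lid's hinge line, at the back of the box, 27 mm above the desk, 47 mm behind the box's centre. Fixed. Its axes are those of the box; the lid turns about its y.
- lift_handle: steel wire handle on the lid's front, a flat U of 9 mm round bar: two arms stick straight out forward from the lid's front, 74 mm apart, joined by a cross bar parallel to the hinge. Fixed to the lid, turns with it. Its origin lies on the hinge line.
- handle_bar (a point): middle of the cross bar of the wire handle, on the bar's axis. With the lid closed it is 33 mm above the desk, 127 mm in front of the hinge line and 6 mm above it (80 mm in front of the box's centre); about 29 mm clear gap between bar and box front, 65 mm clear between the arms. Lifting slowly takes about 1 N here. x axis points to the hinge with the lid closed, y along the bar.
- petri_dish: loose petri dish, 61 across, 16 high, on the desk to the left of the mat. Origin under its centre. To be left alone.
- violet_bottle: loose dropper bottle with violet stain, 32 across, 99 high, behind the box to its right. Origin under its centre. To be left alone.
Not all that is in view belongs to the job. Of the things that look like the mat, the larger one is meant.

How it is judged:
On the way, in this order (a step that is already met when the one before it is completed fails the run):
1. the tweezers lie flat on the mat beside the pen, parallel to it, and are let go (x of tweezers in the frame of mat between -0.038 and 0.012 m and y of tweezers in the frame of mat between -0.03 and 0.03 m and height (world z) of tweezers below 0.01 m and angle between the y axis of tweezers and the y axis of red_pen, either way round below 0.21 rad and angle between tweezers's own y axis and vertical between 1.45 and 1.69 rad and contact force between the fingers and tweezers below 0.05 N and linear speed of tweezers below 0.02 m/s), for 0.3 s.
2. the lid is lifted off the box by its handle (value of joint slide_box_lid above 0.35 rad and contact force between the fingers and lift_handle above 0.15 N), for 0.2 s.
At the end, for the whole second after the job is handed in: Lid held still by its handle in the fingers at 50 degrees within 6 (0.768 to 0.977 rad); tweezers let go, flat on the mat, parallel to the pen within 12 degrees, their middle within 30 mm of the mat's centre along it and from 38 mm nearer to 12 mm farther across it (all of step 1 and value of joint slide_box_lid between 0.768 and 0.977 rad and velocity of joint slide_box_lid between -0.1 and 0.1 rad/s and contact force between the fingers and lift_handle above 0.15 N); the arm keeps its last pose, push and grip.
It fails at once if the red pen is shifted by more than 20 mm (distance of red_pen from where it was at the start of the episode above 0.02 m).
It fails at once if the petri dish is shifted by more than 20 mm (distance of petri_dish from where it was at the start of the episode above 0.02 m).
It fails at once if the violet bottle is shifted by more than 20 mm or knocked over (distance of violet_bottle from where it was at the start of the episode above 0.02 m or angle between violet_bottle's own z axis and vertical above 0.4 rad).
It also fails if it takes over 48 s, if anything falls off the work surface, if the arm or the gripper's body presses on something with over 40 N, if the wrist force passes 120 N, or if a joint passes its speed limit or range.

ROBOT

A 6-joint arm with a two-finger parallel gripper is mounted at the origin on a cart in front of the work surface, level with it; the furniture and walls round the work are solid. World frame = base frame: x ahead of the robot, y to its left, z up, the work surface at z = 0. Lengths are in m, angles in rad, forces in N, time in s.
With the tool pointing down it reaches from about 0.35 to 0.775 m from the base axis. Payload 7.3 kg.
Tool frame: the origin (TCP) lies at the very end of the fingers, on their centre line; the grasp point (between the pads) lies 19 mm behind it; z points along the fingers, y is the line along which they close (so a half turn about z gives the same grasp; the last joint's range is limited). The gripper opens to 92 mm and grips with 3 to 60 N. Pads are 19 mm wide; open, the fingers measure 130 mm over their backs; the gripper's body (75 mm by 190 mm) begins 47 mm behind the grasp point.
Start: joints at [1.07, 0.342, 1.524, -0, 1.275, -0.146], TCP at [0.182, 0.492, 0.227] pointing down, gripper open.
Joint ranges: [-2.53, 2.53], [-0.77, 2.02], [0.04, 2.7], [-1, 4.14], [0.28, 2.66], [-3.11, 3.11]. Speed limits (rad/s): [2.57, 2.57, 3.14, 3.14, 3.14, 3.14].

INTERFACE

Orientations are given as [roll, pitch, yaw] about the fixed x, y, z axes, in that order (R = Rz(yaw) Ry(pitch) Rx(roll)).
In Python, from cell import robot, read_camera, get_calibration gives the robot as it stands. The module is installed in compiled form; this text tells all that it offers.
- The arm moves only by the tool send_rows, never from a script. Its argument "plan" is a list of rows, each a list of 2 entries, a list of its own where there are three numbers: the shift along the tool's x, y, z as a fraction of full scale, then the turn, a rotation vector about the tool's x, y, z as a fraction of full scale. A call has exactly 10 rows; each row shifts and turns the commanded pose from where the row before left it, along the tool's axes as they then stand; what a row does not reach is not made up. Full scale, the value 1, is 0.025 m for a shift and 90 degrees for a turn. A row lasts 1/8 s, in which the tool goes at most 62.5 mm and 10.7 degrees, less where a joint would pass 70% of its speed; a pose out of reach is approached as far as the arm can. A call with a number of a shift or a turn outside -1 to 1 is refused whole. A call with a gripper value outside its range is refused whole. "gripper" is the opening, from -1 (shut) to 1 (fully open), so that 0 is half open, set as the call begins (left out, the last holds). The fingers move at their own pace and stop on an object; "force" is the grip in N (left out, the last holds). Time passes only in rows, so rows that do not move let the fingers close, or fill a call up. It gives the time, the measured TCP pose, the force, the opening and the grip force at its end, in the units of the state.
- robot.observe(): the state, without advancing time (a new reading comes with each control period).
- read_camera(name): name is "scene" or "top" or "wrist"; returns (picture, depth): 420x560x3 uint8, blue, green, red; 420x560 float32, m along the optical axis (not along the pixel's ray), 0 where there is no reading.
- get_calibration(name): a dict with "intrinsics" (3x3 intrinsics, pixels), "rvec" (rotation vector, rad) and "tvec" (3), from world to camera coordinates, as OpenCV has them. Camera axes: x right, y down, z forward; pixel columns grow to the right and rows downward; lengths in m; the calibration is good to about 2 mm. A picture is of the moment at which its call begins: read the wrist's pose just before it. get_calibration takes no time and is no camera call; for the wrist camera it gives the pose at the moment of the call.
- robot.hand_in(): hands the job in; it is judged then, once.
The state is a dict: "time": time; "qpos": joint angles; "qvel": joint speeds; "joint_efforts": joint torques, N m; "tool_pos": TCP position; "tool_rot": TCP orientation; "contact_force": force on the tool from outside, world axes, zero at the start; "torque": the same for the moment, N m; "opening": finger opening in m; "grip_force": force on a finger pad.
Only numpy, scipy, OpenCV 4.12 (cv2) and the standard library are available. Lean on these libraries where they do the work, as an engineer would, in place of code of your own. Each camera call takes 0.05 s, during which the arm holds its last target. There are 200 camera calls.

## Working session

There is one attempt and no reset: what is moved stays moved. The work goes in short steps, Python scripts to look and compute and a tool call to move; the robot and the scene stay as the last step left them, time stands still between calls to the robot, and variables do not carry over. Pictures are saved under pics/ and viewed, at most 10 in all, crops included, and the job is handed in when it is done.

Besides the shell and the picture viewer there is one more tool, called as name([rows], argument=value, ...), one row to a line, values as JSON. send_rows: Moves the arm, as the interface text tells. Shift numbers are shares of 0.025 m and turn numbers shares of 90 degrees, none past 1 either way. Its arguments: {"type":"object","properties":{"plan":{"type":"array"},"gripper":{"type":"number"},"force":{"type":"number"}},"required":["plan"]}

```bash
mkdir -p pics
cat > h.py <<'E'
import numpy as np, cv2
from cell import robot, read_camera, get_calibration
def cal(n):
    c=get_calibration(n); return np.array(c["intrinsics"]),cv2.Rodrigues(np.array(c["rvec"],float))[0],np.array(c["tvec"],float).ravel()
def ray(n,uv,z,c=None):
    K,R,t=c or cal(n); uv=np.atleast_2d(np.array(uv,float))
    d=(np.c_[uv,np.ones(len(uv))]@np.linalg.inv(K).T)@R; o=-R.T@t
    return o+d*((z-o[2])/d[:,2])[:,None]
E
python3 - <<'E'
from h import *
for n in("top","scene"):
    p,d=read_camera(n); cv2.imwrite(f"pics/{n}0.png",p); np.save(n+"0.npy",d)
print(robot.observe())
K,R,t=cal("top");print(-R.T@t,K)
E
```

```text
{'time': 0.1, 'qpos': array([ 1.07001458e+00,  3.42626194e-01,  1.52491950e+00,  1.57212289e-05,
        1.27538986e+00, -1.45999482e-01]), 'qvel': array([ 0.00146328, -0.00088609, -0.00252019,  0.00096782, -0.00164386,
        0.00052859]), 'joint_efforts': array([ 1.25635561e-03, -4.32003236e+01, -2.44696265e+01,  7.18443585e-02,
        5.24819177e-02, -3.91360459e-05]), 'tool_pos': array([0.18217801, 0.49199558, 0.22612909]), 'tool_rot': array([-3.14026622e+00, -2.10241510e-04,  2.78680566e+00]), 'contact_force': array([-0.46037992,  0.4297219 , -0.55511453]), 'torque': array([-0.01395521,  0.02305735,  0.06738165]), 'grip_force': 0.0, 'opening': 0.09180246635889901}
[ 0.51842638 -0.22566967  1.1685382 ] [[416.07797183   0.         274.15859043]
 [  0.         416.07797183 212.17085874]
 [  0.           0.           1.        ]]
```

View pics/top0.png

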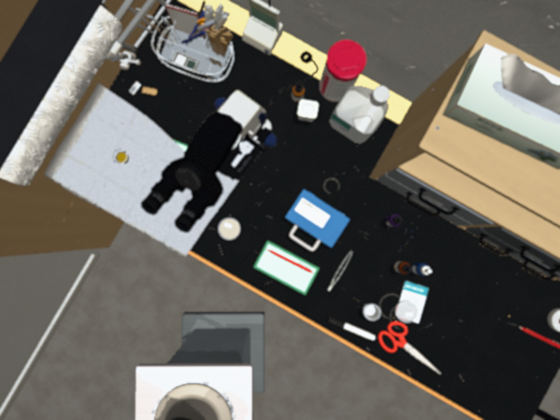

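View pics/scene0.png

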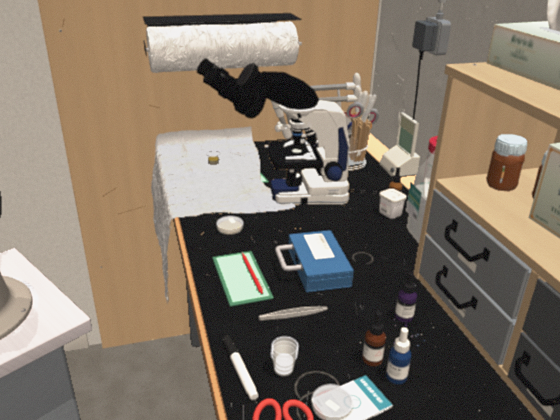

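The top view shows the green mat at (287,268) with the pen on it, tweezers at (341,270), box at (317,218) with its handle at (304,238), the dish at (229,229) and the violet bottle at (392,220). The scene view agrees.

```bash
cat > m.py <<'E'
from h import *
def rect(n,p,mask,roi,z,c=None):
    x0,y0,x1,y1=roi; m=np.zeros(mask.shape,np.uint8); m[y0:y1,x0:x1]=mask[y0:y1,x0:x1]
    k,l,s,_=cv2.connectedComponentsWithStats(m); i=1+np.argmax(s[1:,4]); ys,xs=np.where(l==i)
    P=ray(n,np.c_[xs,ys],z,c)[:,:2]
    (cx,cy),(w,h),a=cv2.minAreaRect((P*1000).astype(np.float32))
    a=a if w>h else a+90
    return np.round([cx,cy,max(w,h),min(w,h),(a+90)%180-90],1), len(xs), (xs.mean(),ys.mean())
E
python3 - <<'E'
from m import *
p=cv2.imread("pics/top0.png"); d=np.load("top0.npy"); hsv=cv2.cvtColor(p,cv2.COLOR_BGR2HSV); H,S,V=cv2.split(hsv)
R=(245,235,330,300)
print("mat",rect("top",p,((V>90)).astype(np.uint8),R,.004))
print("pen",rect("top",p,((S>120)&((H<10)|(H>170))&(V>90)).astype(np.uint8),R,.01))
print("box",rect("top",p,((S>120)&(H>95)&(H<125)&(V>60)).astype(np.uint8),(275,180,360,255),.037))
print("tw",rect("top",p,(V>70).astype(np.uint8),(323,245,358,297),.008))
print("handle",rect("top",p,((V>110)&(S<80)).astype(np.uint8),(284,222,323,255),.033))
print("dish",rect("top",p,(V>110).astype(np.uint8),(210,212,248,246),.016))
print("violet",ray("top",(392,220),.09))
K,Rr,t=cal("top"); print(Rr)
cv2.imwrite("pics/c.png",cv2.resize(p[170:310,200:420],None,fx=3.6,fy=3.6,interpolation=cv2.INTER_CUBIC))
E
```

```text
mat (array([ 420.7, -257.1,  166.7,   86.7,   61.5]), 1867, (np.float64(285.9523299410819), np.float64(267.3760042849491)))
pen (array([ 438.1, -269.5,  121.3,    4.9,   63.3]), 80, (np.float64(290.8375), np.float64(261.2)))
box (array([ 557.5, -342.2,  157.2,  100.3,   56.4]), 1487, (np.float64(319.4290517821116), np.float64(219.81371889710826)))
tw (array([ 411. , -406.1,  129.3,   18.5,  -31.6]), 248, (np.float64(339.6733870967742), np.float64(270.625)))
handle (array([ 502. , -305.7,   85.9,   39.6,   56.6]), 216, (np.float64(302.61574074074076), np.float64(239.75462962962962)))
dish (array([529.3, -99.9,  61. ,  58.1,  89.8]), 403, (np.float64(228.8014888337469), np.float64(228.39950372208438)))
violet [[ 0.54884386 -0.53050674  0.09      ]]
[[-4.15627839e-03 -9.99991107e-01 -7.14948143e-04]
 [-9.98830375e-01  4.18589347e-03 -4.81701252e-02]
 [ 4.81726895e-02  5.13903471e-04 -9.98838890e-01]]
```

View pics/c.png

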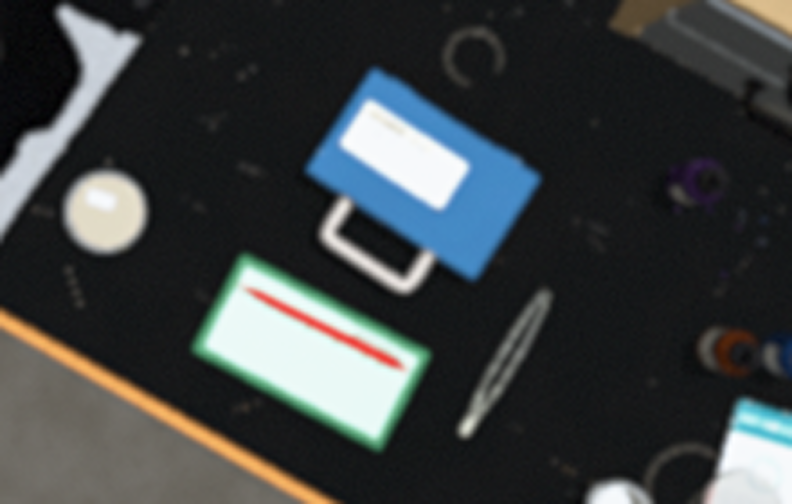

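The crop confirms the layout: pen on the far half of the mat, handle towards the mat, tweezers free on the right. I'll check tall obstacles for the swing across and work out the first rows.

```bash
cat > go.py <<'E'
from h import *
from scipy.spatial.transform import Rotation as Ro
def loc(a,b,psi): # world displacement in mm from a to b -> tool units (downward tool)
    c,s=np.cos(psi),np.sin(psi); d=(np.array(b)-a)/25
    return np.round([d[0]*c+d[1]*s, d[0]*s-d[1]*c, -d[2]],2)
E
python3 - <<'E'
from go import *
d=np.load("top0.npy"); K,R,t=cal("top"); v,u=np.mgrid[:420,:560]
c=np.stack([(u-K[0,2])/K[0,0]*d,(v-K[1,2])/K[1,1]*d,d],-1); w=(c-t)@R
m=(d>0)&(w[...,2]>.06)&(w[...,0]<.62)&(w[...,0]>.2)
for y in np.arange(.5,-.6,-.05):
    k=m&(abs(w[...,1]-y)<.025)
    if k.sum(): q=w[k]; i=q[:,0].argmin(); print(round(y,2),q[i].round(2),q[:,2].max().round(2))
o=robot.observe(); a=o['tool_pos']*1000; psi=o['tool_rot'][2]
W=[(330,100,215),(370,-200,160),(411,-406,100)]
for b in W: print(loc(a,b,psi)); a=np.array(b)
E
```

```text
0.5 [0.5  0.5  0.07] 0.11
0.45 [0.55 0.47 0.1 ] 0.17
0.3 [0.62 0.3  0.31] 0.33
0.05 [0.56 0.03 0.33] 0.36
0.0 [0.56 0.01 0.34] 0.36
-0.05 [ 0.52 -0.05  0.34] 0.36
-0.1 [ 0.55 -0.08  0.32] 0.34
-0.55 [ 0.41 -0.57  0.07] 0.18
[-10.99 -12.65   0.45]
[ -5.67 -10.7    2.2 ]
[-4.4  -7.16  2.4 ]
```

send_rows([
  [[-0.95,-1,0.05],[0,0,0]],
  [[-0.95,-1,0.05],[0,0,0]],
  [[-0.95,-1,0.05],[0,0,0]],
  [[-0.95,-1,0.05],[0,0,0]],
  [[-0.95,-1,0.05],[0,0,0]],
  [[-0.95,-1,0.05],[0,0,0]],
  [[-0.95,-1,0.05],[0,0,0]],
  [[-0.95,-1,0.05],[0,0,0]],
  [[-0.95,-1,0.05],[0,0,0]],
  [[-0.95,-1,0.05],[0,0,0]],
], gripper=0, force=10)

```text
time: 1.35
tool_pos: [0.3184, 0.1743, 0.214]
tool_rot: [-3.141, -0.0, 2.787]
contact_force: [0.4, 0.1, -0.1]
opening: 0.0459
grip_force: 0.0
```

send_rows([
  [[-0.95,-1,0.05],[0,0,0]],
  [[-0.95,-1,0.05],[0,0,0]],
  [[-0.95,-1,0.05],[0,0,0]],
  [[-0.43,-1,0.25],[0,0,0]],
  [[-0.43,-1,0.25],[0,0,0]],
  [[-0.43,-1,0.25],[0,0,0]],
  [[-0.43,-1,0.25],[0,0,0]],
  [[-0.43,-1,0.25],[0,0,0]],
  [[-0.43,-1,0.25],[0,0,0]],
  [[-0.43,-1,0.25],[0,0,0]],
])

```text
time: 2.6
tool_pos: [0.3685, -0.1107, 0.1663]
tool_rot: [3.141, -0.0, 2.787]
contact_force: [0.1, 0.4, -0.3]
opening: 0.0463
grip_force: 0.0
```

send_rows([
  [[-0.43,-1,0.25],[0,0,0]],
  [[-0.43,-1,0.25],[0,0,0]],
  [[-0.43,-1,0.25],[0,0,0]],
  [[-0.6,-1,0.2],[0,0,0]],
  [[-0.6,-1,0.2],[0,0,0]],
  [[-0.6,-1,0.2],[0,0,0]],
  [[-0.6,-1,0.2],[0,0,0]],
  [[-0.6,-1,0.2],[0,0,0]],
  [[-0.6,-1,0.2],[0,0,0]],
  [[0,0,0],[0,0,0]],
])

```text
time: 3.85
tool_pos: [0.405, -0.3646, 0.117]
tool_rot: [3.141, -0.001, 2.785]
contact_force: [-0.2, 0.6, -0.4]
opening: 0.0462
grip_force: 0.0
```

Run:
```python
from m import *
c=cal("wrist"); p,d=read_camera("wrist"); cv2.imwrite("pics/w1.png",p); np.save("w1.npy",d); import pickle; pickle.dump(c,open("w1.pkl","wb"))
print(-c[1].T@c[2], c[0][0,0])
```

```text
[ 0.33473264 -0.33898989  0.27623947] 345.21345122072694
```

View pics/w1.png

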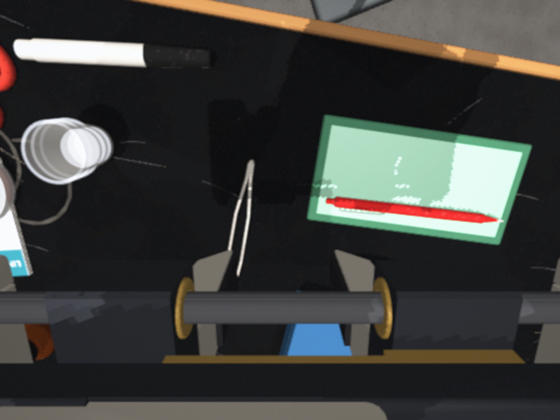

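The wrist view shows the whole mat with the pen at (325–498, 202–219), and the tweezers running from (250,162) down to about (238,275).

Run:
```python
from m import *; import pickle
c=pickle.load(open("w1.pkl","rb")); p=cv2.imread("pics/w1.png"); H,S,V=cv2.split(cv2.cvtColor(p,cv2.COLOR_BGR2HSV))
print("mat",rect("",p,((S>25)&(V>70)|(V>150)).astype(np.uint8),(295,100,540,250),.004,c))
print("pen",rect("",p,((S>120)&((H<10)|(H>170))&(V>90)).astype(np.uint8),(310,190,510,235),.009,c))
print("tw",rect("",p,cv2.dilate((V>75).astype(np.uint8),np.ones((3,3))),(222,155,265,278),.006,c))
print(ray("",[(250,162),(238,275),(230,248),(247,205)],.006,c).round(4))
```

```text
mat (array([ 419.5, -257.6,  164.7,   84.3,   61.6]), 21450, (np.float64(415.24638694638696), np.float64(180.01897435897436)))
pen (array([ 438.4, -267.9,  138.9,    8.3,   62.9]), 1550, (np.float64(409.14129032258063), np.float64(209.86)))
tw (array([ 399.1, -401.9,  104.5,   19.4,  -31.5]), 1527, (np.float64(240.3077930582842), np.float64(220.8670595939751)))
[[ 0.3576 -0.3752  0.006 ]
 [ 0.4434 -0.4209  0.006 ]
 [ 0.4182 -0.4177  0.006 ]
 [ 0.3888 -0.3905  0.006 ]]
```

send_rows([
  [[0,0,0.4],[0,0,0.062]],
  [[0,0,0.4],[0,0,0.062]],
  [[-0.54,-0.65,0.4],[0,0,0]],
  [[-0.54,-0.66,0.4],[0,0,0]],
  [[0,0,0.6],[0,0,0]],
  [[0,0,0.6],[0,0,0]],
  [[0,0,0.6],[0,0,0]],
  [[0,0,0.6],[0,0,0]],
  [[0,0,0],[0,0,0]],
  [[0,0,0],[0,0,0]],
])

```text
time: 5.15
tool_pos: [0.4114, -0.4055, 0.0182]
tool_rot: [-3.142, 0.0, 2.592]
contact_force: [0.0, -0.3, 0.5]
opening: 0.0461
grip_force: 0.0
```

send_rows([
  [[0,0,0.3],[0,0,0]],
  [[0,0,0.3],[0,0,0]],
  [[0,0,0],[0,0,0]],
  [[0,0,0],[0,0,0]],
  [[0,0,0],[0,0,0]],
  [[0,0,0],[0,0,0]],
  [[0,0,0],[0,0,0]],
  [[0,0,0],[0,0,0]],
  [[0,0,0],[0,0,0]],
  [[0,0,0],[0,0,0]],
], gripper=-1, force=12)

```text
time: 6.4
tool_pos: [0.4112, -0.4054, 0.0029]
tool_rot: [3.142, 0.0, 2.592]
contact_force: [-0.2, 0.2, -0.0]
opening: 0.0121
grip_force: 12.0
```

send_rows([
  [[0,0,-0.6],[0,0,0]],
  [[0,0,-0.8],[0,0,0]],
  [[0,0,-0.6],[0,0,0.106]],
  [[0,0,0],[0,0,0.106]],
  [[0,0,0],[0,0,0.106]],
  [[0,0,0],[0,0,0.106]],
  [[0,0,0],[0,0,0.106]],
  [[0,0,0],[0,0,0.106]],
  [[0,0,0],[0,0,0.106]],
  [[0,0,0],[0,0,0.106]],
])

```text
time: 7.65
tool_pos: [0.4114, -0.4057, 0.0541]
tool_rot: [3.141, 0.001, 1.255]
contact_force: [0.0, 0.3, -0.3]
opening: 0.0118
grip_force: 12.0
```

send_rows([
  [[0,0,0],[0,0,0.106]],
  [[0.9,-0.55,0],[0,0,0]],
  [[0.9,-0.55,0],[0,0,0]],
  [[0.9,-0.55,0],[0,0,0]],
  [[0.9,-0.55,0],[0,0,0]],
  [[0.9,-0.55,0],[0,0,0]],
  [[0.9,-0.58,0],[0,0,0]],
  [[0,0,0],[0,0,0]],
  [[0,0,0],[0,0,0]],
  [[0,0,0],[0,0,0]],
])

```text
time: 8.9
tool_pos: [0.3996, -0.2483, 0.0532]
tool_rot: [3.14, 0.0, 1.093]
contact_force: [-0.3, -0.6, -0.2]
opening: 0.0121
grip_force: 12.0
```

Run:
```python
from m import *
p,d=read_camera("wrist"); cv2.imwrite("pics/w2.png",p); o=robot.observe(); print(o['tool_pos'],o['tool_rot'],o['grip_force'],o['opening'])
```

```text
[ 0.39944898 -0.24819339  0.05308996] [3.14085313e+00 1.59644985e-04 1.09262972e+00] 11.983436644077301 0.011682761743512434
```

View pics/w2.png

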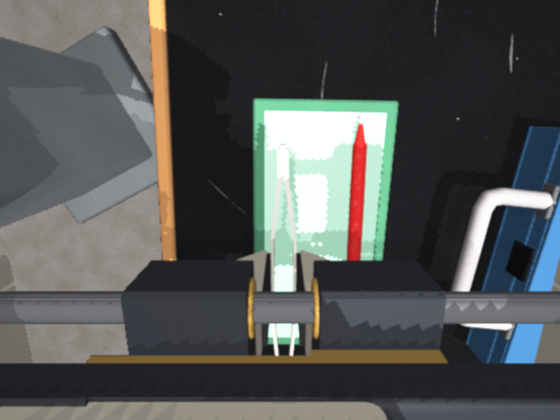

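The wrist view shows the tweezers held parallel to the pen (tweezers column about 285, pen about 357) over the empty half of the mat. Lower and release.

send_rows([
  [[0,0,0.5],[0,0,0]],
  [[0,0,0.5],[0,0,0]],
  [[0,0,0.4],[0,0,0]],
  [[0,0,0.25],[0,0,0]],
  [[0,0,0.1],[0,0,0]],
  [[0,0,0.08],[0,0,0]],
  [[0,0,0],[0,0,0]],
  [[0,0,0],[0,0,0]],
  [[0,0,0],[0,0,0]],
  [[0,0,0],[0,0,0]],
])

```text
time: 10.2
tool_pos: [0.3993, -0.2473, 0.0073]
tool_rot: [3.141, -0.0, 1.093]
contact_force: [-0.5, 0.1, -1.0]
opening: 0.0119
grip_force: 12.0
```

send_rows([
  [[0,0,0],[0,0,0]],
  [[0,0,0],[0,0,0]],
  [[0,0,0],[0,0,0]],
  [[0,0,0],[0,0,0]],
  [[0,0,0],[0,0,0]],
  [[0,0,-0.2],[0,0,0]],
  [[0,0,-0.4],[0,0,0]],
  [[0,0,-0.8],[0,0,0]],
  [[0,0,-1],[0,0,0]],
  [[0,0,-1],[0,0,0]],
], gripper=-0.48)

```text
time: 11.45
tool_pos: [0.3993, -0.2473, 0.0937]
tool_rot: [3.141, 0.0, 1.093]
contact_force: [-0.1, 0.1, 0.0]
opening: 0.0242
grip_force: 0.0
```

Run:
```python
from m import *; import pickle
c=cal("wrist");p,d=read_camera("wrist"); cv2.imwrite("pics/w3.png",p); o=robot.observe(); print(o['tool_pos'],o['tool_rot'],o['grip_force'],o['opening'])
pickle.dump(c,open("w3.pkl","wb"))
```

```text
[ 0.40064635 -0.2483762   0.09653194] [3.13605624e+00 1.22807358e-03 1.09363844e+00] 0.0 0.02377555529887944
```

View pics/w3.png

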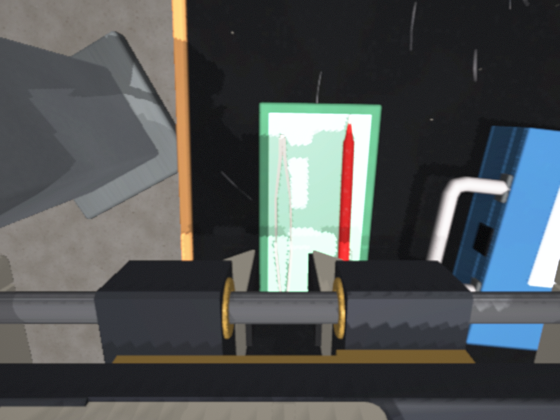

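The tweezers lie released on the mat along column ~285, parallel to the pen. The handle's bar is seen at (430–447, 185–260), so I'll check its position.

Run:
```python
from m import *; import pickle
c=pickle.load(open("w3.pkl","rb")); p=cv2.imread("pics/w3.png"); H,S,V=cv2.split(cv2.cvtColor(p,cv2.COLOR_BGR2HSV))
m=((V>120)&(S<70)); pts=[]
for r in range(200,256,6):
    xs=[x for x in range(415,470) if m[r,x]]; pts.append((np.mean(xs),r)); 
P=ray("",pts,.033,c)[:,:2]*1000; print(P.round(1).tolist())
l=cv2.fitLine(P.astype(np.float32),cv2.DIST_L2,0,.01,.01).ravel(); print(l, np.degrees(np.arctan(l[1]/l[0])))
n=np.array([np.cos(np.radians(-33.5)),np.sin(np.radians(-33.5))]); print("bar front coord",(P@n).round(1),"top est",np.array([490,-297.6])@n)
cs=[x for x in range(170,200) if m[x,475]]; a=ray("",[(475,np.mean(cs))],.033,c)[0,:2]*1000
y=np.array([-n[1],n[0]]); print("left arm y rel",(a-[490,-297.6])@y)
o=robot.observe(); print(o['tool_pos'])
```

```text
[[504.1, -278.6], [502.1, -282.1], [499.8, -285.5], [497.5, -289.0], [495.2, -292.5], [492.8, -296.0], [490.5, -299.6], [488.4, -303.4], [485.6, -306.8], [483.5, -310.7]]
[   0.5456111    0.8380385  493.96298   -294.42282  ] 56.933563
bar front coord [574.1 574.4 574.4 574.4 574.4 574.4 574.4 574.7 574.3 574.7] top est 572.860499641781
left arm y rel 35.54299751370752
[ 0.40064635 -0.2483762   0.09653194]
```

send_rows([
  [[0,0,0],[0,0,0.0665]],
  [[0.06,0.8,0],[0,0,0]],
  [[0.06,0.8,0],[0,0,0]],
  [[0.06,0.8,0.3],[0,0,0]],
  [[0.06,0.84,0.4],[0,0,0]],
  [[0.06,0.84,0.4],[0,0,0]],
  [[0,0,0.4],[0,0,0]],
  [[0,0,0.36],[0,0,0]],
  [[0,0,0],[0,0,0]],
  [[0,0,0],[0,0,0]],
], gripper=-0.54)

```text
time: 12.75
tool_pos: [0.4884, -0.297, 0.0461]
tool_rot: [3.141, -0.0, 0.989]
contact_force: [-0.0, -0.6, -0.6]
opening: 0.0212
grip_force: 0.0
```

Run:
```python
from m import *
p,d=read_camera("wrist"); cv2.imwrite("pics/w4.png",p); o=robot.observe(); print(o['tool_pos'],o['tool_rot'],o['opening'])
t,_=read_camera("top"); cv2.imwrite("pics/top4.png",t)
```

```text
[ 0.48853999 -0.29709471  0.04622854] [ 3.14089320e+00 -1.51376250e-06  9.88948396e-01] 0.021115960406254755
```

View pics/w4.png

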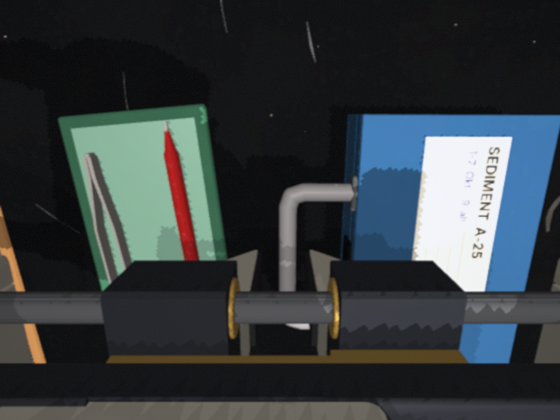

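The bar (column 288) sits between the fingertips (247 and 323), and the box face is clear of the far finger. Descend and grip.

send_rows([
  [[0,0.07,0.1],[0,0,0]],
  [[0,0,0.2],[0,0,0]],
  [[0,0,0.2],[0,0,0]],
  [[0,0,0.2],[0,0,0]],
  [[0,0,0.2],[0,0,0]],
  [[0,0,0.1],[0,0,0]],
  [[0,0,0],[0,0,0]],
  [[0,0,0],[0,0,0]],
  [[0,0,0],[0,0,0]],
  [[0,0,0],[0,0,0]],
])

```text
time: 14.1
tool_pos: [0.4901, -0.298, 0.0208]
tool_rot: [3.141, -0.0, 0.989]
contact_force: [0.5, -0.6, 0.4]
opening: 0.0211
grip_force: 0.0
```

send_rows([
  [[0,0,0],[0,0,0]],
  [[0,0,0],[0,0,0]],
  [[0,0,0],[0,0,0]],
  [[0,0,0],[0,0,0]],
  [[0,0,0],[0,0,0]],
  [[0,0,0],[0,0,0]],
  [[0,0,0],[0,0,0]],
  [[0,0,0],[0,0,0]],
  [[0,0,0],[0,0,0]],
  [[0,0,0],[0,0,0]],
], gripper=-1, force=12)

```text
time: 15.35
tool_pos: [0.4901, -0.298, 0.0207]
tool_rot: [3.141, -0.0, 0.989]
contact_force: [1.5, -0.7, 0.7]
opening: 0.0085
grip_force: 12.0
```

send_rows([
  [[0,0.015,-0.22],[0,0,0]],
  [[0,0.025,-0.22],[0,0,0]],
  [[0,0.035,-0.22],[0,0,0]],
  [[0,0.045,-0.22],[0,0,0]],
  [[0,0.055,-0.215],[0,0,0]],
  [[0,0.065,-0.215],[0,0,0]],
  [[0,0.07,-0.21],[0,0,0]],
  [[0,0.08,-0.21],[0,0,0]],
  [[0,0.09,-0.2],[0,0,0]],
  [[0,0.1,-0.2],[0,0,0]],
])

```text
time: 16.6
tool_pos: [0.5016, -0.3056, 0.0741]
tool_rot: [-3.14, -0.0, 0.989]
contact_force: [-3.4, 0.6, -0.1]
opening: 0.0084
grip_force: 12.0
```

send_rows([
  [[0,0.105,-0.19],[0,0,0]],
  [[0,0.115,-0.19],[0,0,0]],
  [[0,0.125,-0.18],[0,0,0]],
  [[0,0.135,-0.18],[0,0,0]],
  [[0,0.14,-0.17],[0,0,0]],
  [[0,0.15,-0.17],[0,0,0]],
  [[0,0.155,-0.155],[0,0,0]],
  [[0,0.16,-0.155],[0,0,0]],
  [[0,0.17,-0.145],[0,0,0]],
  [[0,0.17,-0.14],[0,0,0]],
])

```text
time: 17.85
tool_pos: [0.5312, -0.3252, 0.1173]
tool_rot: [-3.14, 0.0, 0.989]
contact_force: [-7.0, 3.5, 7.6]
opening: 0.0085
grip_force: 12.0
```

send_rows([
  [[0,0,0],[0,0,0]],
  [[0,0,0],[0,0,0]],
  [[0,0,0],[0,0,0]],
  [[0,0,0],[0,0,0]],
  [[0,0,0],[0,0,0]],
  [[0,0,0],[0,0,0]],
  [[0,0,0],[0,0,0]],
  [[0,0,0],[0,0,0]],
  [[0,0,0],[0,0,0]],
  [[0,0,0],[0,0,0]],
])

```text
time: 19.1
tool_pos: [0.5315, -0.3254, 0.1174]
tool_rot: [-3.141, 0.0, 0.989]
contact_force: [-8.1, 3.4, 8.8]
opening: 0.0083
grip_force: 12.0
```

Run:
```python
from m import *
o=robot.observe(); print(o['tool_pos'],o['tool_rot'],o['opening'],o['grip_force'],o['contact_force'])
p,d=read_camera("scene"); cv2.imwrite("pics/s5.png",p[180:400,130:480].repeat(2,0).repeat(2,1))
```

```text
[ 0.53146979 -0.3253777   0.1174322 ] [-3.14122112e+00  2.67344060e-04  9.89107813e-01] 0.008265754580465051 12.000553160905838 [-8.11010116  3.35677899  8.78598179]
```

View pics/s5.png

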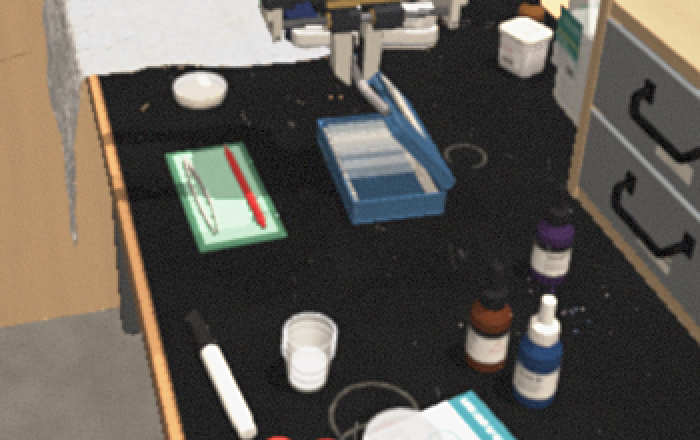

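The scene view shows the lid open, held by the handle at crop (375,95). Tweezers and pen are parallel on the mat, and the bottle and dish are untouched. I'll check the lid angle from depth, and the pen, tweezers and dish shifts.

Run:
```python
from m import *
n=np.array([np.cos(np.radians(-33.4)),np.sin(np.radians(-33.4))]); y=np.array([-n[1],n[0]]); hg=np.array([.5970,-.3685])
v,u=np.mgrid[:420,:560]
for cam in("scene","top"):
    p,d=read_camera(cam); H,S,V=cv2.split(cv2.cvtColor(p,cv2.COLOR_BGR2HSV)); K,R,t=cal(cam)
    w=(np.stack([(u-K[0,2])/K[0,0]*d,(v-K[1,2])/K[1,1]*d,d],-1)-t)@R
    X=(w[...,:2]-hg)@n; Y=(w[...,:2]-hg)@y; Z=w[...,2]-.027
    m=(d>0)&(S>120)&(H>95)&(H<125)&(X<.0)&(X>-.09)&(abs(Y)<.09)&(Z>.025)&(Z<.12)
    if m.sum()>20:
        q=np.c_[X[m],Z[m]].astype(np.float32); l=cv2.fitLine(q,cv2.DIST_HUBER,0,.01,.01).ravel()
        print(cam,m.sum(),"angle",np.degrees(np.arctan2(abs(l[1]),abs(l[0]))),l, np.percentile(np.degrees(np.arctan2(Z[m],-X[m])),[5,50,95]).round(1))
print("pen",rect("top",p,((S>120)&((H<10)|(H>170))&(V>90)).astype(np.uint8),(245,235,330,300),.01))
print(robot.observe()['contact_force'])
```

```text
scene 255 angle 46.64298 [ 0.68654233 -0.7270898  -0.04063722  0.06269085] [52.2 58.4 73. ]
top 60 angle 48.2389 [ 0.66602623 -0.74592835 -0.03294509  0.05734377] [53.  59.8 73.5]
pen (array([ 435. , -281.8,   96.5,    9.5,   62.4]), 85, (np.float64(295.8235294117647), np.float64(263.2823529411765)))
[-7.7387056   3.37887778 10.07696538]
```

```bash
python3 -c "
from cell import robot
o=robot.observe();print(o['time'],o['tool_pos']);print(robot.hand_in())"
```

```text
19.25 [ 0.53147597 -0.32541812  0.11744376]
the job is handed in; nothing more can be done
None
```

I handed the job in at 19.25 s, no verdict returned: the tweezers lie released on the mat, parallel to the pen, and the handle is still gripped with the lid near 50° (50.3° from the arm's travel, about 47–48° from camera depth); the dish and bottle look untouched, while the pen was partly hidden from the top camera at the final check but looked in place in the scene view.

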